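# Weigh a sample canister and seat it in the loaded or the empty well

## Task

Set the white sample canister upright on the balance pan, let go of it and wait about a second with the beam at rest: if the pan goes down it is loaded, if the pan stays up it is empty. Then seat it upright, fully home, in the well of the red station if it is loaded or of the blue station if it is empty, and let go; each well stands somewhere along its station's bed, past the start mark, so feel for it with a light touch. Press gently throughout (never more than about 35 N on a station or 15 N on the balance), do not bump the balance with the gripper, keep the canister upright, and leave the dropper bottles and the dish where they are.

Things in the scene. Friction and masses are not known exactly. Their poses are not given: they have to be found in the camera images.
- canister: White opaque cylindrical sample canister, 30 mm in diameter, 70 mm tall, with an orange cap (29 mm in diameter, the top 6 mm) and an orange band near its foot. Stands upright loose on the bench. About 75 g when empty, 230 to 280 g when loaded; the two look alike. Origin: centre of its underside; z up its axis.
- balance: White fixed stand of a go/no-go beam balance: base 100 x 170 x 14 mm (x, y, z), two cheeks up to 76 mm. The 220 mm steel beam pivots 70 mm above the origin and lies along the stand's y axis: aluminium pan at its -y end, brass counterweight at its +y end. Origin: centre of the base's underside, on the bench; z up.
- beam (a joint): Tilt of the balance beam, rad. -0.09 (a stop): pan up, as found with nothing or an empty canister on it; +0.09 (a stop): pan down, with a loaded canister. It tips at about 150 g and takes about half a second to swing over, damped.
- pan (a point): Centre of the upper face of the balance pan (moves with the beam; 110 mm from the pivot along the beam, about 95 mm above the bench with the pan up, 20 mm lower with it down). The pan is a round aluminium dish, 72 mm in outer diameter, flat inside over 62 mm, with a lip 4 mm high; it is rigid on the beam and tilts with it.
- red_station: Fixed sorting station for LOADED canisters: grey bed 144 x 84 x 12 mm (x, y, z), on it a red collar block 110 x 74 x 25 mm, flat top 37 mm above the bench, with one round through-well (see red_mark). Origin: on the bed's centre line and underside (on the bench), at the yellow start marks, 51 mm from the bed's -x end; z up.
- blue_station: Fixed sorting station for EMPTY canisters: the same in every size, but with a blue collar block. Origin: as on the red station.
- red_mark (a point): Start mark of the red station: 37 mm above its origin, level with the collar's top. The well (33 mm in diameter, 0.5 mm chamfer, 25 mm deep, floor 12 mm above the bench) is NOT here: the collar is clamped stiffly so that the well's centre lies anywhere from 6 to 36 mm from this point along the station's +x axis (0 in y); how far is not measured. The collar's top is flat before it.
- blue_mark (a point): The same point of the blue station; its well, of the same size, likewise lies anywhere from 6 to 36 mm from it along that station's own +x axis, not measured.
- dropper_1: Bystander: amber dropper bottle with a pink bulb, 38 mm in diameter, 90 mm tall, loose. Origin: centre of its underside.
- dropper_2: Bystander: a second amber dropper bottle of the same size, loose. Origin: centre of its underside.
- dish: Bystander: white staining dish, 70 mm in diameter, 18 mm tall, loose. Origin: centre of its underside.
Not all that is in view belongs to the job. Leave any pink look-alike of the red_station alone.

How it is judged:
On the way:
1. the canister stands on the pan, let go, with the beam at rest (horizontal distance between canister and pan below 0.03 m and contact force between canister and balance above 0.4 N and contact force between each of the arm, the fingers and canister below 0.1 N and angle between canister's own z axis and vertical below 0.2 rad and velocity of joint beam between -0.03 and 0.03 rad/s and (value of joint beam below -0.07 rad or value of joint beam above 0.07 rad)), for 0.5 s.
At the end, for the whole second after the job is handed in: Canister upright (0.1 rad), still, released, its foot within 4 mm of the floor of the right well: red if loaded (weighs over 1.4 N there), blue if empty (under 1.4 N); 0 to 42 mm along +x and within 6 mm across from the start mark (((z of canister in the frame of red_station between 0.008 and 0.016 m and x of canister in the frame of red_station between 0 and 0.042 m and y of canister in the frame of red_station between -0.006 and 0.006 m and contact force between canister and red_station above 1.4 N) or (z of canister in the frame of blue_station between 0.008 and 0.016 m and x of canister in the frame of blue_station between 0 and 0.042 m and y of canister in the frame of blue_station between -0.006 and 0.006 m and contact force between canister and blue_station between 0.3 and 1.4 N)) and angle between canister's own z axis and vertical below 0.1 rad and linear speed of canister below 0.02 m/s); the robot touches nothing.
It fails at once if the canister is pressed on the balance with more than 15 N (contact force between canister and balance above 15 N).
It fails at once if the canister is pressed on a station with more than 35 N (contact force between canister and red_station above 35 N or contact force between canister and blue_station above 35 N).
It fails at once if the gripper bumps the balance with more than 8 N (contact force between any of the fingers, the arm and balance above 8 N).
It fails at once if the canister is tipped over (more than 0.6 rad) (angle between canister's own z axis and vertical above 0.6 rad).
It fails at once if a dropper bottle or the dish is moved by more than 20 mm (distance of any of dropper_1, dropper_2, dish from where it was at the start of the episode above 0.02 m).
It also fails if it takes over 64 s, if anything falls off the work surface, if the arm or the gripper's body presses on something with over 40 N, if the wrist force passes 120 N, or if a joint passes its speed limit or range.

## Robot

A 7-joint arm with a two-finger parallel gripper is mounted at the origin on the work surface. World frame = base frame: x ahead of the robot, y to its left, z up, the work surface at z = 0. Lengths are in m, angles in rad, forces in N, time in s.
With the tool pointing down it reaches from about 0.425 to 1.025 m from the base axis. Payload 3.6 kg.
Tool frame: the origin (TCP) lies on the centre line of the jaws, within the pads' length; the fingertips stand 11 mm ahead of it and the grasp point (between the pads) lies 8 mm behind it (robot.tips_ahead is the distance from the TCP to the fingertips, in m); x points along the fingers, y is the direction in which the jaws open and shut, and the axes are right-handed (so a half turn about x gives the same grasp; the last joint's range is limited). The gripper opens to 85 mm and grips with 20 to 120 N. Pads are 22 mm wide; open, the fingers measure 114 mm over their backs; the gripper's body (76 mm by 85 mm) begins 54 mm behind the grasp point. The pads swing forward as they close: fully open they stand 13 mm farther back than shut.
Start: joints at [1.089, 0.591, 0.048, 1.609, -0.033, 0.943, -0.034], TCP at [0.274, -0.671, 0.242] pointing down, gripper open.
Joint ranges: [-2.69, 2.69], [-0.47, 2.24], [-1.27, 1.36], [0.19, 2.51], [-1.53, 4.68], [0.08, 2.07], [-3.09, 3.09]. Speed limits (rad/s): [2.57, 2.57, 3.14, 3.14, 3.14, 3.14, 3.14].

## Interface

Orientations are given as a rotation vector (axis times angle).
In Python, from bench import robot, imaging gives the robot as it stands.
- The arm moves only by the shell command python3 -m creep 'ROWS' [FORCE]. ROWS is JSON, a list that holds one entry, the list of rows, each a list of 7 numbers: the opening in per cent of the stroke, from 0 (shut) to 100 (fully open), then the shift along the tool's x, y, z in cm, then the turn, a rotation vector about the tool's x, y, z in rad. In form: [[[claw, tx, ty, tz, rx, ry, rz], ...]]. A call has 1 to 12 rows; each row shifts and turns the commanded pose from where the row before left it, along the tool's axes as they then stand; what a row does not reach is not made up. A row lasts 1/12 s, in which the tool goes at most 41.7 mm and 7.16 degrees, less where a joint would pass 70% of its speed; a pose out of reach is approached as far as the arm can. A call is refused whole if a number of a shift passes 4.17 or a number of a turn 0.125, either way. A call with a gripper value outside its range is refused whole. The fingers move at their own pace and stop on an object; FORCE is the grip in N (left out, the last holds). Time passes only in rows, so rows that do not move let the fingers close. It gives the time, the measured TCP pose, the force and the opening at its end, in the units of the state.
- robot.read_state(): the state, without advancing time (a new reading comes with each control period).
- imaging.get_image(name): name is "side" or "top"; returns (picture, depth): 480x640x3 uint8, red, green, blue; 480x640 float32, m along the optical axis (not along the pixel's ray), 0 where there is no reading.
- imaging.calibration(name): a dict with "mtx" (3x3 intrinsics, pixels), "R" (3x3) and "t" (3): a world point X has camera coordinates R X + t. Camera axes: x right, y down, z forward; pixel columns grow to the right and rows downward; lengths in m; the calibration is good to about 2 mm. A picture is of the moment at which its call begins. calibration takes no time and is no camera call.
- robot.sign_off(): hands the job in, once; it reports no verdict.
The state is a dict: "time": time; "qpos": joint angles; "joint_vel": joint speeds; "tau": joint torques, N m; "eef_pos": TCP position; "eef_rot": TCP orientation; "ft_force": force on the tool from outside, world axes, zero at the start; "moment": the same for the moment, N m; "opening": finger opening in m.
Only numpy, scipy, OpenCV 4.12 (cv2) and the standard library are available. Lean on these libraries where they do the work, as an engineer would, in place of code of your own. Each camera call takes 0.05 s, during which the arm holds its last target.

## Working session

There is one attempt and no reset: what is moved stays moved. The work goes in short steps, Python scripts to look and compute and a shell command to move; the robot and the scene stay as the last step left them, time stands still between calls to the robot, and variables do not carry over. Pictures are saved under pics/ and viewed, and the job is handed in when it is done.

```bash
ls; mkdir -p pics; cat > h.py <<'E'
import numpy as np, cv2
from bench import robot, imaging
from scipy.spatial.transform import Rotation as Rn
def cap(n,tag):
    p,d=imaging.get_image(n); cv2.imwrite(f'pics/{tag}.png',p[:,:,::-1]); np.savez(f'{tag}.npz',p=p,d=d); return p,d
def cloud(n,d):
    c=imaging.calibration(n);K=np.array(c['mtx']);R=np.array(c['R']);t=np.array(c['t'])
    v,u=np.mgrid[:480,:640]; P=np.stack([(u-K[0,2])/K[0,0]*d,(v-K[1,2])/K[1,1]*d,d],-1)
    return (P-t)@R
def proj(n,X):
    c=imaging.calibration(n);K=np.array(c['mtx']);q=np.array(c['R'])@np.array(X)+np.array(c['t']);q=K@q;return q[:2]/q[2]
E
python3 - <<'E'
from h import *
for n in('side','top'):
    cap(n,n+'0'); c=imaging.calibration(n); print(n,c)
print(robot.read_state())
E
```

```text
pics
side {'mtx': array([[454.95669453,   0.        , 321.36074038],
       [  0.        , 454.95669453, 240.06545718],
       [  0.        ,   0.        ,   1.        ]]), 'R': array([[-0.97992342, -0.19936536, -0.00188277],
       [-0.12514882,  0.62242958, -0.77260546],
       [ 0.15520266, -0.75685856, -0.63488366]]), 't': array([0.50836624, 0.12771844, 0.91233656])}
top {'mtx': array([[492.96725731,   0.        , 320.98592515],
       [  0.        , 492.96725731, 241.14425097],
       [  0.        ,   0.        ,   1.        ]]), 'R': array([[-0.02461253, -0.9996924 , -0.00305345],
       [-0.97655545,  0.02469606, -0.21384472],
       [ 0.21385435, -0.0022814 , -0.97686289]]), 't': array([-0.01863857,  0.51454552,  1.06721653])}
{'time': 0.1, 'qpos': array([ 1.08948202,  0.59200559,  0.04833832,  1.6097195 , -0.03326392,
        0.94270511, -0.03369799]), 'joint_vel': array([ 0.00020881, -0.00136596,  0.00134243, -0.00179599, -0.00026864,
        0.00042585,  0.00027008]), 'tau': array([ 4.17261399e-03, -5.49996436e+01,  1.55341029e+00, -1.98826468e+01,
        9.78586584e-03,  3.80182304e-03,  1.70752645e-05]), 'eef_pos': array([ 0.27387339, -0.67048556,  0.24126229]), 'eef_rot': array([ 2.00905036,  0.39671946, -2.01017431]), 'ft_force': array([-0.18337638,  0.23469362,  0.50787806]), 'moment': array([-0.01973933, -0.009904  ,  0.02467457]), 'opening': 0.08551919823228973}
```

View pics/side0.png

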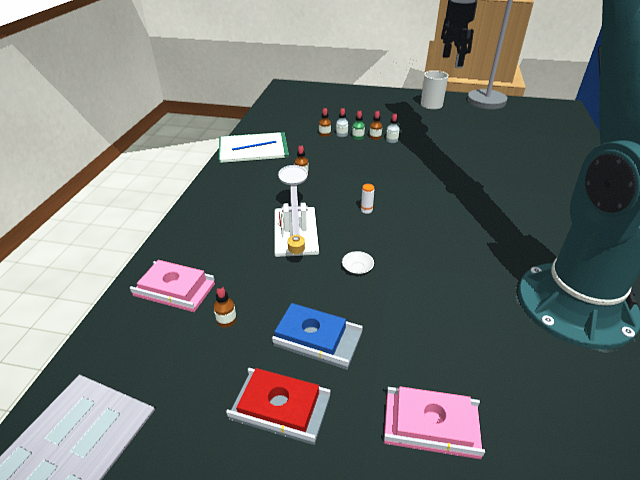

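View pics/top0.png

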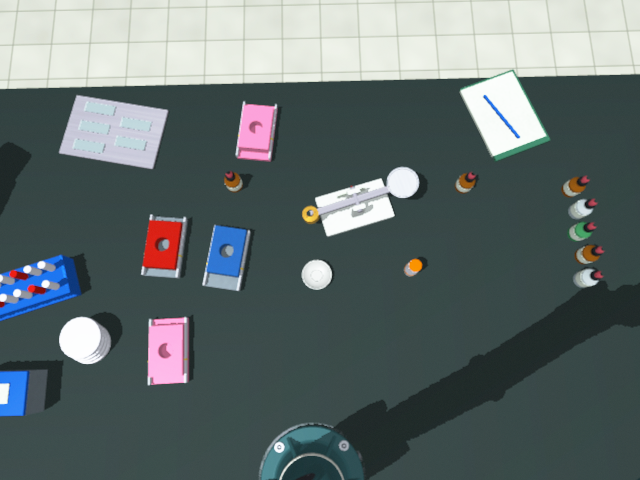

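Candidates for the canister: the white cylinder with orange cap and band, at side (368,198) / top (414,267); the white-labelled bottles with red caps at side (342,123), (393,128); the grey cup at side (433,90). The first fits the description. The two pink stations at side (172,285) and (434,420) are decoys.

```bash
python3 - <<'E'
from h import *
S=np.load('side0.npz');T=np.load('top0.npz')
ps,pt=S['p'],T['p'];cs,ct=cloud('side',S['d']),cloud('top',T['d'])
import cv2
a=cv2.resize(ps[165:235,330:410],None,fx=4.5,fy=4.5,interpolation=2)
b=cv2.resize(pt[200:300,130:260],None,fx=3.5,fy=3.5,interpolation=2)
h=max(a.shape[0],b.shape[0]);im=np.zeros((h,a.shape[1]+b.shape[1],3),np.uint8);im[:a.shape[0],:a.shape[1]]=a;im[:b.shape[0],a.shape[1]:]=b
cv2.imwrite('pics/crop0.png',im[:,:,::-1]); print(im.shape)
def st(n,C,p,box,f):
    u0,u1,v0,v1=box;m=np.zeros((480,640),bool);m[v0:v1,u0:u1]=1
    q=p.astype(int);m&=f(q)
    P=C[m];P=P[P[:,2]>-0.01]
    return m,P
blk=lambda q:(q[...,2]>120)&(q[...,0]<90)
rd=lambda q:(q[...,0]>120)&(q[...,1]<70)&(q[...,2]<70)
for nm,C,p,box,f in (('blueT',ct,pt,(200,255,220,295),blk),('blueS',cs,ps,(265,365,295,370),blk),('redT',ct,pt,(140,190,210,280),rd),('redS',cs,ps,(225,330,360,445),rd)):
    m,P=st(nm,C,p,box,f)
    P=P[abs(P[:,2]-0.037)<.006]
    r=cv2.minAreaRect((P[:,:2]*1000).astype(np.float32))
    print(nm,len(P),'z',np.median(P[:,2]),'rect',r)
og=lambda q:(q[...,0]>200)&(q[...,1]>90)&(q[...,1]<180)&(q[...,2]<80)
for nm,C,p,box in(('canT',ct,pt,(400,426,255,280)),('canS',cs,ps,(355,380,180,220))):
    m,P=st(nm,C,p,box,og);print(nm,len(P));
    Pc=P[P[:,2]>.06];print(Pc.min(0),Pc.max(0),np.median(Pc,0))
    u0,u1,v0,v1=box;A=C[v0:v1,u0:u1].reshape(-1,3);A=A[(A[:,2]>.01)&(A[:,2]<.09)];print('all',A.min(0),A.max(0), len(A))
for nm,C,(u0,u1,v0,v1) in(('panT',ct,(380,425,160,205)),('panS',cs,(270,315,160,190))):
    A=C[v0:v1,u0:u1].reshape(-1,3);A=A[(A[:,2]>.085)&(A[:,2]<.12)]
    print(nm,len(A),A.min(0),A.max(0),np.median(A,0))
    print(cv2.minEnclosingCircle((A[:,:2]*1000).astype(np.float32)))
for nm,(u,v) in dict(d1=(234,181),d2=(464,183),dish=(316,275),cup=(85,340),cw=(311,214)).items(): print(nm,ct[v,u])
E
```

```text
(350, 815, 3)
blueT 1307 z 0.03802598223472729 rect ((501.242919921875, 188.23638916015625), (73.22189331054688, 110.42435455322266), 79.8752212524414)
blueS 1785 z 0.03627846628649843 rect ((500.7362976074219, 188.63018798828125), (76.53306579589844, 110.89689636230469), 79.89085388183594)
redT 1359 z 0.037975643813016595 rect ((520.209716796875, 338.51495361328125), (76.43427276611328, 110.53531646728516), 84.38931274414062)
redS 2790 z 0.036342819300084366 rect ((519.6098022460938, 337.8612976074219), (76.33441162109375, 110.80181884765625), 84.17205047607422)
canT 115
[ 0.43971069 -0.25265066  0.06573154] [ 0.46481008 -0.22690254  0.07650217] [ 0.45119238 -0.23922917  0.07016178]
all [ 0.43573903 -0.25265066  0.01000085] [ 0.46481008 -0.22273839  0.07650217] 211
canS 66
[ 0.37254674 -0.25180019  0.06713456] [0.46299564 0.71236462 0.67886067] [ 0.44929698 -0.23776926  0.0689761 ]
all [ 0.43493348 -0.25180019  0.01020636] [ 0.46462667 -0.22026094  0.07173027] 292
panT 770 [ 0.59978812 -0.2501981   0.08505204] [ 0.66949154 -0.17950026  0.10580557] [ 0.63559605 -0.21663315  0.09626559]
((635.125244140625, -215.3872528076172), 36.416229248046875)
panS 449 [ 0.59894429 -0.25221362  0.08706466] [ 0.66889548 -0.17900963  0.10151168] [ 0.63468012 -0.21664305  0.09416057]
((635.2550048828125, -215.5455322265625), 37.08466339111328)
d1 [0.66391648 0.16897076 0.05359276]
d2 [ 0.64831498 -0.37238097  0.04425348]
dish [ 0.44412728 -0.0178704   0.00388295]
cup [0.30587644 0.48907144 0.05645718]
cw [ 0.57643289 -0.01015807  0.06325492]
```

View pics/crop0.png

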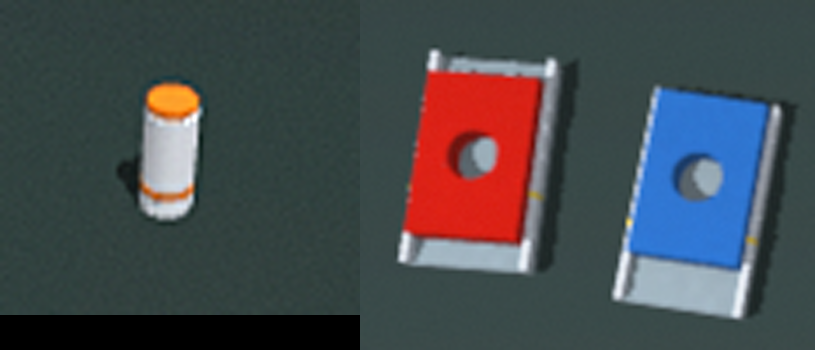

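The crop shows the orange-capped canister with its orange band, and the red and blue collars with their wells visible at about top (162,245) and (228,251). The yellow marks sit toward the robot, so each station's +x points away from it. Next I measure the wells.

```bash
cat > wells.py <<'E'
from h import *
def ray(n,uv,z):
    c=imaging.calibration(n);K=np.array(c['mtx']);R=np.array(c['R']);t=np.array(c['t'])
    uv=np.atleast_2d(uv).astype(float);r=np.c_[(uv-K[:2,2])/[K[0,0],K[1,1]],np.ones(len(uv))]@R;o=-R.T@t
    return o+r*((z-o[2])/r[:,2])[:,None]
E
python3 - <<'E'
from wells import *
S=np.load('side0.npz');T=np.load('top0.npz')
# bright top-face color mask: rectify the collar plane and fit the hole
res={}
for nm,ang,cx,cy in(('blue',-10.1,.501,.1884),('red',-5.7,.5199,.3382)):
    a=np.deg2rad(ang);ex=np.array([np.cos(a),np.sin(a)]);ey=np.array([-ex[1],ex[0]])
    for n,D in(('top',T),('side',S)):
        g=np.arange(-90,90,.5);X,Y=np.meshgrid(g,g,indexing='ij')
        W=np.stack([cx+(X*ex[0]+Y*ey[0])/1e3,cy+(X*ex[1]+Y*ey[1])/1e3,np.full_like(X,.037)],-1)
        c=imaging.calibration(n);q=(W@np.array(c['R']).T+np.array(c['t']))@np.array(c['mtx']).T
        im=cv2.remap(D['p'],(q[...,0]/q[...,2]).astype(np.float32),(q[...,1]/q[...,2]).astype(np.float32),cv2.INTER_LINEAR)
        p=im.astype(int)
        ch=p[...,2] if nm=='blue' else p[...,0]; oth=p[...,0] if nm=='blue' else p[...,1]
        face=(ch>0.75*np.median(ch[abs(ch-oth)>100]))&(ch-oth>90)
        m=face.astype(np.uint8)
        cc,_=cv2.findContours(m,cv2.RETR_EXTERNAL,cv2.CHAIN_APPROX_NONE);o=max(cc,key=cv2.contourArea)
        rc=cv2.minAreaRect(o)
        # hole: filled minus face
        f=np.zeros_like(m);cv2.drawContours(f,[o],-1,1,-1);hol=((f==1)&(m==0)).astype(np.uint8)
        hc,_=cv2.findContours(hol,cv2.RETR_EXTERNAL,cv2.CHAIN_APPROX_NONE);hh=max(hc,key=cv2.contourArea)
        (u,v),r=cv2.minEnclosingCircle(hh);el=cv2.fitEllipse(hh)
        tox=lambda u,v:(g[0]+v*.5,g[0]+u*.5)
        print(nm,n,'collar ctr',tox(*rc[0]),np.array(rc[1])/2,rc[2],'hole',tox(u,v),r/2,'ell',tox(*el[0]),np.array(el[1])/2)
        cv2.imwrite(f'pics/rect_{nm}_{n}.png',im[:,:,::-1])
r=robot.read_state();R=Rn.from_rotvec(r['eef_rot']).as_matrix();print(np.round(R,3))
E
python3 - <<'E'
import cv2,numpy as np
a=[cv2.imread(f'pics/rect_{n}_{c}.png') for n in('blue','red') for c in('top','side')]
im=np.vstack([np.hstack(a[:2]),np.hstack(a[2:])]);im=im[:, :];im=cv2.resize(im,(600,600));cv2.imwrite('pics/rects.png',im)
E
```

```text
blue top collar ctr (np.float64(0.4999847412109375), np.float64(0.24999237060546875)) [ 74.49998474 110.99998474] 0.0 hole (np.float64(1.5404586791992188), np.float64(0.30706787109375)) 16.670053482055664 ell (np.float64(1.3192214965820312), np.float64(0.35247802734375)) [31.89827728 32.69498825]
blue side collar ctr (np.float64(-0.4792633056640625), np.float64(0.1154022216796875)) [110.56103516  75.44496918] 89.50178527832031 hole (np.float64(-0.4850616455078125), np.float64(0.06539154052734375)) 16.596508026123047 ell (np.float64(-0.5243759155273438), np.float64(0.17527008056640625)) [31.93238831 32.60966873]
red top collar ctr (np.float64(0.9999847412109375), np.float64(-0.25000762939453125)) [ 74.49998474 110.99998474] -0.0 hole (np.float64(1.544342041015625), np.float64(-0.4903564453125)) 16.67548179626465 ell (np.float64(1.28643798828125), np.float64(-0.3802490234375)) [31.92487335 32.67266464]
red side collar ctr (np.float64(-0.5000152587890625), np.float64(-0.7500076293945312)) [ 74.49998474 109.99998474] -0.0 hole (np.float64(-0.596588134765625), np.float64(-0.49147796630859375)) 16.584144592285156 ell (np.float64(-0.614654541015625), np.float64(-0.36966705322265625)) [32.09105301 32.49521255]
[[-0.001  0.378 -0.926]
 [ 0.002 -0.926 -0.378]
 [-1.    -0.002  0.   ]]
```

View pics/rects.png

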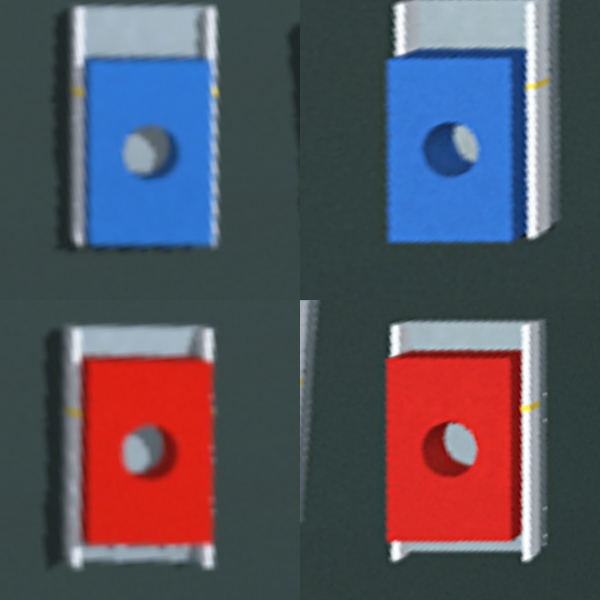

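Both cameras put each well at the collar's centre, within about 1 mm: blue (0.501,0.189), red (0.520,0.338). The canister is at (0.450,-0.238) and the pan at (0.635,-0.2155,0.095). Now I turn the tool so the jaws close across the beam.

```bash
cat >> wells.py <<'E'
def delta(pos,yaw,tilt=0.0,u=(-0.276,0.961)):
    """tool y horizontal at yaw(deg), tool x = -(normal leaning by tilt toward u)"""
    s=robot.read_state();R0=Rn.from_rotvec(s['eef_rot'])
    u=np.array(u)/np.hypot(*u);n=np.r_[np.sin(tilt)*u,np.cos(tilt)];x=-n
    a=np.deg2rad(yaw);y=np.array([np.cos(a),np.sin(a),0]);y-=x*(x@y);y/=np.linalg.norm(y);z=np.cross(x,y)
    R1=Rn.from_matrix(np.c_[x,y,z]); d=np.array(pos)-s['eef_pos']
    print('t%.2f'%s['time'],'pos',np.round(s['eef_pos'],4),'ft',np.round(s['ft_force'],2),'op %.4f'%s['opening'])
    print('shift cm NOW frame',np.round(R0.inv().apply(d)*100,3),'in TARGET frame',np.round(R1.inv().apply(d)*100,3))
    print('turn',np.round((R0.inv()*R1).as_rotvec(),4))
E
python3 - <<'E'
from wells import *
T=np.load('top0.npz');S=np.load('side0.npz')
# beam: steel strip axis from counterweight to pan using brass color and pan centre
for n,D in(('top',T),('side',S)):
    p=D['p'].astype(int);C=cloud(n,D['d'])
    m=(p[...,0]>150)&(p[...,0]-p[...,2]>80)&(p[...,1]>90)&(C[...,2]>.03)&(C[...,2]<.13)&(abs(C[...,1]+.01)<.05)&(abs(C[...,0]-.57)<.05)
    P=C[m];print(n,len(P),P.min(0),P.max(0),P.mean(0))
    B=((C[...,2]>.008)&(C[...,2]<.02)&(C[...,0]>.5)&(C[...,0]<.68)&(C[...,1]<.02)&(C[...,1]>-.25))
    print(cv2.minAreaRect((C[B][:,:2]*1000).astype(np.float32)))
    A=C[(np.hypot(C[...,0]-.635,C[...,1]+.2155)<.028)&(C[...,2]>.08)&(C[...,2]<.12)]
    q=np.linalg.lstsq(np.c_[A[:,:2]-[.635,-.2155],np.ones(len(A))],A[:,2],rcond=None)[0];print('pan plane',q)
delta((.4497,-.238,.20),16)
E
```

```text
top 167 [ 0.5577049  -0.02612936  0.06113591] [0.59522444 0.01046921 0.07736391] [ 0.5748567  -0.00755061  0.0684699 ]
((584.8663940429688, -124.00596618652344), (171.52687072753906, 217.91563415527344), 3.0045034885406494)
pan plane [ 0.01316446 -0.09261535  0.09579044]
side 193 [ 0.55687388 -0.02497908  0.04378024] [0.59209186 0.01221676 0.07404445] [ 0.5725341  -0.00090423  0.0632012 ]
((603.6104125976562, -110.65530395507812), (98.402099609375, 169.8739013671875), 15.935785293579102)
pan plane [ 0.02778697 -0.10830437  0.09335067]
t0.10 pos [ 0.2739 -0.6705  0.2413] ft [-0.18  0.23  0.51] op 0.0855
shift cm NOW frame [  4.189 -33.377 -32.635] in TARGET frame [  4.126  28.822 -36.727]
turn [-1.4622e+00 -1.4000e-03  1.8000e-03]
```

```bash
python3 -m creep '[[[60,0,0,0,-0.122,0,0],[60,0,0,0,-0.122,0,0],[60,0,0,0,-0.122,0,0],[60,0,0,0,-0.122,0,0],[60,0,0,0,-0.122,0,0],[60,0,0,0,-0.122,0,0],[60,0,0,0,-0.122,0,0],[60,0,0,0,-0.122,0,0],[60,0,0,0,-0.122,0,0],[60,0,0,0,-0.122,0,0],[60,0,0,0,-0.122,0,0],[60,0,0,0,-0.122,0,0]]]' 30
python3 -c "
from wells import *
delta((.4497,-.238,.16),16)"
```

```text
time: 1.1
eef_pos: [0.2738, -0.6708, 0.2416]
eef_rot: [0.996, 1.333, -0.995]
ft_force: [-0.7, 0.1, 0.3]
opening: 0.0515
t1.10 pos [ 0.2738 -0.6708  0.2416] ft [-0.69  0.12  0.25] op 0.0515
shift cm NOW frame [  8.199  29.124 -36.521] in TARGET frame [  8.163  28.839 -36.754]
turn [ 0.0077 -0.0013  0.0004]
```

```bash
python3 -m creep '[[[60,0.3,1.2,-1.5,0,0,0],[60,0.3,2,-2.5,0,0,0],[60,0.3,2.4,-3,0,0,0],[60,0.3,2.5,-3.1,0,0,0],[60,0.3,2.5,-3.1,0,0,0],[60,0.3,2.5,-3.1,0,0,0],[60,0.3,2.5,-3.1,0,0,0],[60,0.3,2.5,-3.1,0,0,0],[60,0.3,2.5,-3.1,0,0,0],[60,0.3,2.5,-3.1,0,0,0],[60,0.3,2.5,-3.1,0,0,0],[60,0.3,2.0,-2.6,0,0,0]]]'
python3 -c "
from wells import *
delta((.4497,-.238,.13),16)"
```

```text
time: 2.1
eef_pos: [0.4447, -0.261, 0.2061]
eef_rot: [0.999, 1.33, -0.998]
ft_force: [0.3, -0.6, -0.3]
opening: 0.0514
t2.10 pos [ 0.4447 -0.261   0.2061] ft [ 0.28 -0.64 -0.28] op 0.0514
shift cm NOW frame [ 7.613  1.12  -2.068] in TARGET frame [ 7.611  1.115 -2.078]
turn [ 0.0037 -0.0007 -0.0005]
```

```bash
python3 -m creep '[[[60,2,0.4,-0.7,0,0,0],[60,2.6,0.4,-0.7,0.0037,0,0],[60,3,0.3,-0.67,0,0,0],[60,0,0,0,0,0,0],[60,0,0,0,0,0,0]]]'
python3 -c "
from wells import *
delta((.4497,-.238,.046),16)
cap('side','side1');p,d=cap('top','top1')
cv2.imwrite('pics/c1.png',np.hstack([cv2.resize(np.load(f)['p'][v:v+100,u:u+100,::-1],(400,400)) for f,u,v in(('side1.npz',315,130),('top1.npz',365,215))]))
"
```

```text
time: 2.52
eef_pos: [0.4476, -0.2404, 0.1293]
eef_rot: [1.001, 1.332, -1.003]
ft_force: [0.3, 0.0, 0.0]
opening: 0.0512
t2.52 pos [ 0.4476 -0.2404  0.1293] ft [0.32 0.03 0.04] op 0.0512
shift cm NOW frame [ 8.327  0.296 -0.149] in TARGET frame [ 8.327  0.268 -0.171]
turn [-0.0006 -0.0027  0.0033]
```

View pics/c1.png

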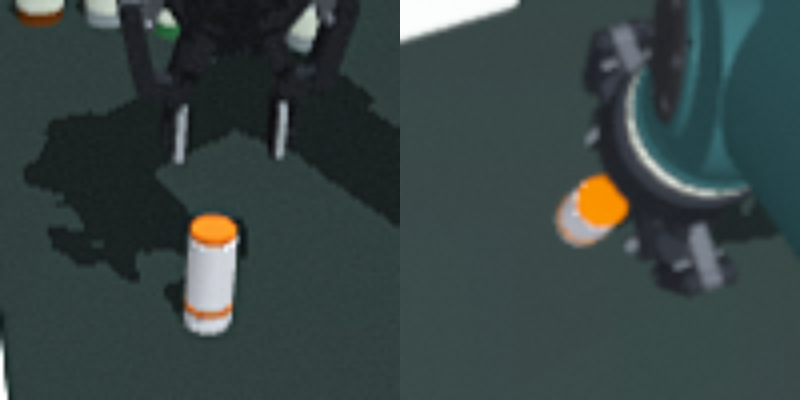

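```bash
python3 -c "
from wells import *
print(proj('top',(.4497,-.238,.07)),proj('top',(.4476,-.2404,.125)),proj('side',(.4476,-.2404,.125)),proj('side',(.4497,-.238,.07)))
a=np.deg2rad(16);v=np.array([np.cos(a),np.sin(a),0])*.0256
for n in('side','top'): print([proj(n,np.array((.4476,-.2404,.12))+s*v) for s in(1,-1)])
"
```

```text
[414.58303591 265.68654162] [420.53255943 262.33829653] [370.63455339 166.85159804] [368.17089523 186.83695863]
[array([359.87246073, 169.1310618 ]), array([381.08720253, 168.23278776])]
[array([415.98956392, 251.45071395]), array([424.20168564, 274.14939114])]
```

```bash
python3 -m creep '[[[60,0.6,0.15,-0.1,0,0,0],[60,1.2,0.15,-0.05,0,0,0],[60,1.5,0,0,0,0,0],[60,1.5,0,0,0,0,0],[60,1.5,0,0,0,0,0],[60,1.2,0,0,0,0,0],[60,0.8,0,0,0,0,0],[60,0,0,0,0,0,0]]]'
python3 -c "
from wells import *
delta((.4497,-.238,.046),16)"
python3 -m creep '[[[10,0,0,0,0,0,0],[10,0,0,0,0,0,0],[10,0,0,0,0,0,0],[10,0,0,0,0,0,0],[10,0,0,0,0,0,0],[10,0,0,0,0,0,0],[10,0,0,0,0,0,0]]]' 30
python3 -c "
from wells import *
delta((.4497,-.238,.046),16)"
```

```text
time: 3.28
eef_pos: [0.4511, -0.2393, 0.0467]
eef_rot: [1.003, 1.328, -1.003]
ft_force: [-0.5, 0.1, 0.0]
opening: 0.0514
t3.28 pos [ 0.4511 -0.2393  0.0467] ft [-0.5   0.05  0.01] op 0.0514
shift cm NOW frame [ 0.073 -0.101 -0.166] in TARGET frame [ 0.073 -0.101 -0.166]
turn [-0.0026 -0.0002  0.0006]
time: 3.87
eef_pos: [0.4518, -0.2394, 0.0482]
eef_rot: [1.002, 1.326, -1.002]
ft_force: [0.2, -0.2, 6.7]
opening: 0.0295
t3.87 pos [ 0.4518 -0.2394  0.0482] ft [ 0.24 -0.17  6.69] op 0.0295
shift cm NOW frame [ 0.217 -0.166 -0.189] in TARGET frame [ 0.217 -0.165 -0.189]
turn [-0.0022  0.0013 -0.001 ]
```

```bash
python3 -m creep '[[[10,-0.3,0,0,0,0,0],[10,-0.8,0,0,0,0,0],[10,-1.5,0,0,0,0,0],[10,-2,0,0,0,0,0],[10,-2,0,0,0,0,0],[10,-2,0,0,0,0,0],[10,-2,0,0,0,0,0],[10,-1.2,0,0,0,0,0],[10,-0.6,0,0,0,0,0],[10,0,0,0,0,0,0],[10,0,0,0,0,0,0]]]'
python3 -c "
from wells import *
delta((.635,-.2155,.175),16)
cap('side','side2');cap('top','top2')
cv2.imwrite('pics/c2.png',np.hstack([cv2.resize(np.load(f)['p'][v:v+100,u:u+100,::-1],(400,400)) for f,u,v in(('side2.npz',315,80),('top2.npz',365,215))]))
"
```

```text
time: 4.78
eef_pos: [0.4507, -0.2388, 0.1711]
eef_rot: [1.003, 1.328, -1.003]
ft_force: [-0.6, -0.2, -2.3]
opening: 0.0297
t4.78 pos [ 0.4507 -0.2388  0.1711] ft [-0.64 -0.2  -2.27] op 0.0297
shift cm NOW frame [-0.394 18.362  2.799] in TARGET frame [-0.385 18.356  2.837]
turn [-0.0021 -0.0002  0.0005]
```

View pics/c2.png

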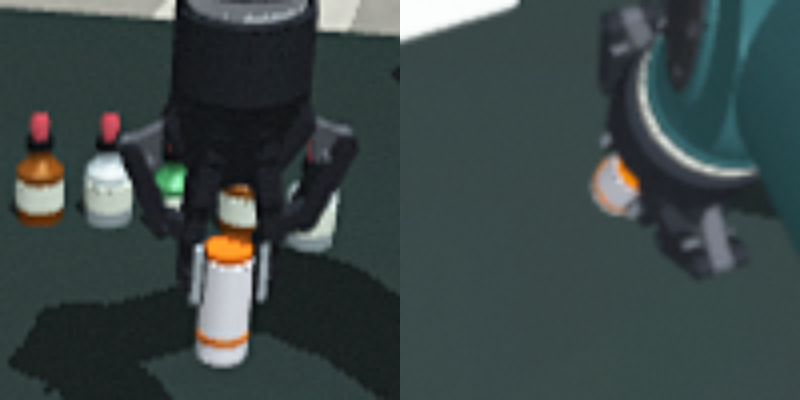

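```bash
cat >> wells.py <<'E'
def cyl(n,D,guess,z0,z1,r=.015):
    from scipy.optimize import least_squares
    C=cloud(n,D['d']);p=D['p'].astype(int)
    m=(np.hypot(C[...,0]-guess[0],C[...,1]-guess[1])<.03)&(C[...,2]>z0)&(C[...,2]<z1)&(p[...,0]>120)
    P=C[m]
    f=lambda q:np.hypot(P[:,0]-q[0]-q[2]*(P[:,2]-z0),P[:,1]-q[1]-q[3]*(P[:,2]-z0))-r
    s=least_squares(f,[*guess[:2],0,0],loss='soft_l1',f_scale=.001)
    print(n,len(P),'axis at z0',np.round(s.x[:2],4),'slopes',np.round(s.x[2:],3),'rms',np.sqrt(np.mean(s.fun**2)),'zrange',P[:,2].min(),P[:,2].max())
    return s.x
E
python3 -c "
from wells import *
S=np.load('side2.npz');T=np.load('top2.npz')
cyl('side',S,(.4507,-.2388),.128,.16);cyl('top',T,(.4507,-.2388),.128,.16)
S=np.load('side0.npz');T=np.load('top0.npz')
cyl('side',S,(.4507,-.2388),.01,.06);cyl('top',T,(.4507,-.2388),.01,.06)
"
```

```text
side 148 axis at z0 [ 0.449  -0.2381] slopes [ 0.012 -0.023] rms 0.001599101345139299 zrange 0.12800254708444236 0.15961472120061165
top 46 axis at z0 [ 0.4495 -0.237 ] slopes [ 0.006 -0.034] rms 0.0004578697653103587 zrange 0.12935538372023167 0.15996357254904045
side 198 axis at z0 [ 0.4494 -0.2388] slopes [ 0.013 -0.015] rms 0.001421980454797552 zrange 0.010206364541721379 0.059923765530386586
top 63 axis at z0 [ 0.451  -0.2381] slopes [-0.001 -0.008] rms 0.00042809349465343003 zrange 0.010000847791825291 0.059395022523803395
```

```bash
python3 -m creep '[[[10,0,0.8,0.1,0,0,0],[10,0,1.6,0.2,0,0,0],[10,0,2.2,0.35,0,0,0],[10,0,2.5,0.4,0,0,0],[10,0,2.5,0.4,0,0,0],[10,0,2.5,0.4,0,0,0],[10,0,2.4,0.4,0,0,0],[10,0,1.8,0.3,0,0,0],[10,0,1.2,0.15,0,0,0],[10,0,0.6,0.1,0,0,0],[10,0,0,0,0,0,0],[10,0,0,0,0,0,0]]]'
python3 -c "
from wells import *
delta((.635,-.2125,.160),16,.09)"
```

```text
time: 5.88
eef_pos: [0.6318, -0.2163, 0.1705]
eef_rot: [1.002, 1.33, -1.004]
ft_force: [-0.2, -0.7, -2.0]
opening: 0.0296
t5.88 pos [ 0.6318 -0.2163  0.1705] ft [-0.24 -0.68 -2.  ] op 0.0296
shift cm NOW frame [ 1.048  0.415 -0.279] in TARGET frame [ 1.019  0.413 -0.372]
turn [-0.0019 -0.0908  0.0026]
```

```bash
python3 -m creep '[[[10,0.2,0.2,-0.1,0,-0.03,0],[10,0.4,0.2,-0.18,0,-0.03,0],[10,0.3,0,0,0,-0.03,0],[10,0.1,0,0,0,0,0],[10,0,0,0,0,0,0],[10,0,0,0,0,0,0]]]'
python3 -c "
from wells import *
delta((.635,-.2125,.143),16,.09)
cap('side','side3');cap('top','top3')
cv2.imwrite('pics/c3.png',np.hstack([cv2.resize(np.load(f)['p'][v:v+100,u:u+100,::-1],(400,400)) for f,u,v in(('side3.npz',245,110),('top3.npz',355,135))]))
"
```

```text
time: 6.38
eef_pos: [0.6353, -0.2138, 0.1613]
eef_rot: [0.947, 1.254, -1.037]
ft_force: [-0.2, 0.3, -2.3]
opening: 0.0296
t6.38 pos [ 0.6353 -0.2138  0.1613] ft [-0.24  0.31 -2.27] op 0.0296
shift cm NOW frame [ 1.812  0.013 -0.297] in TARGET frame [ 1.812  0.011 -0.297]
turn [-0.0029 -0.0001  0.0014]
```

View pics/c3.png

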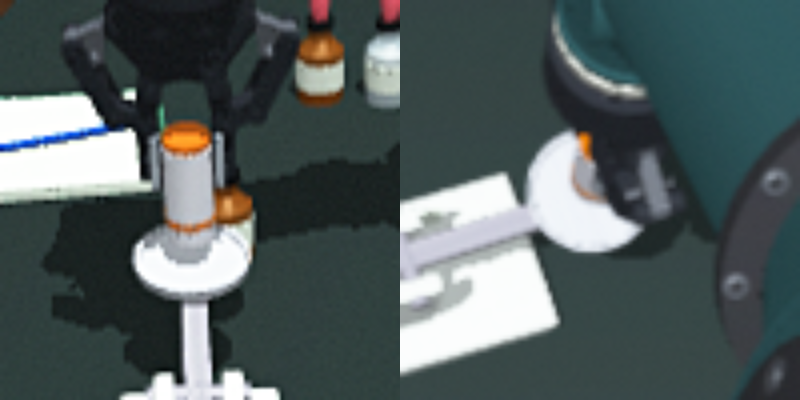

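```bash
python3 -m creep '[[[10,0.4,0,-0.1,0,0,0],[10,0.5,0,-0.1,0,0,0],[10,0.3,0,0,0,0,0],[10,0.1,0,0,0,0,0],[10,0,0,0,0,0,0]]]'
python3 -m creep '[[[10,0.1,0,0,0,0,0],[10,0.1,0,0,0,0,0],[10,0,0,0,0,0,0]]]'
python3 -m creep '[[[10,0.1,0,0,0,0,0],[10,0,0,0,0,0,0]]]'
```

```text
time: 6.9
eef_pos: [0.6355, -0.2121, 0.1474]
eef_rot: [0.946, 1.255, -1.037]
ft_force: [-0.4, -0.7, -2.8]
opening: 0.0297
time: 7.15
eef_pos: [0.636, -0.2122, 0.146]
eef_rot: [0.946, 1.254, -1.036]
ft_force: [-1.0, -0.3, -2.2]
opening: 0.0297
time: 7.32
eef_pos: [0.636, -0.2123, 0.1451]
eef_rot: [0.947, 1.254, -1.036]
ft_force: [-1.5, -0.7, -2.5]
opening: 0.0293
```

```bash
python3 -m creep '[[[10,0.1,0,0,0,0,0],[10,0,0,0,0,0,0]]]'
python3 -m creep '[[[10,0.1,0,0,0,0,0],[10,0,0,0,0,0,0]]]'
```

```text
time: 7.48
eef_pos: [0.636, -0.2124, 0.144]
eef_rot: [0.946, 1.254, -1.036]
ft_force: [-0.7, 0.2, -1.8]
opening: 0.0297
time: 7.65
eef_pos: [0.636, -0.2125, 0.143]
eef_rot: [0.946, 1.254, -1.036]
ft_force: [0.6, 0.0, -2.3]
opening: 0.0293
```

```bash
python3 -m creep '[[[10,0.1,0,0,0,0,0],[10,0,0,0,0,0,0]]]'
python3 -c "
from wells import *
p,d=cap('side','side4')
cv2.imwrite('pics/c4.png',cv2.resize(p[130:200,255:330,::-1],(600,560)))
C=cloud('side',d);A=C[(np.hypot(C[...,0]-.635,C[...,1]+.2155)<.031)&(np.hypot(C[...,0]-.635,C[...,1]+.2155)>.02)&(C[...,2]>.06)&(C[...,2]<.11)]
print(len(A),np.median(A,0))
"
```

```text
time: 7.82
eef_pos: [0.6361, -0.2128, 0.1422]
eef_rot: [0.946, 1.253, -1.036]
ft_force: [0.0, -0.1, -0.0]
opening: 0.0296
132 [ 0.62973829 -0.20790002  0.09249928]
```

View pics/c4.png

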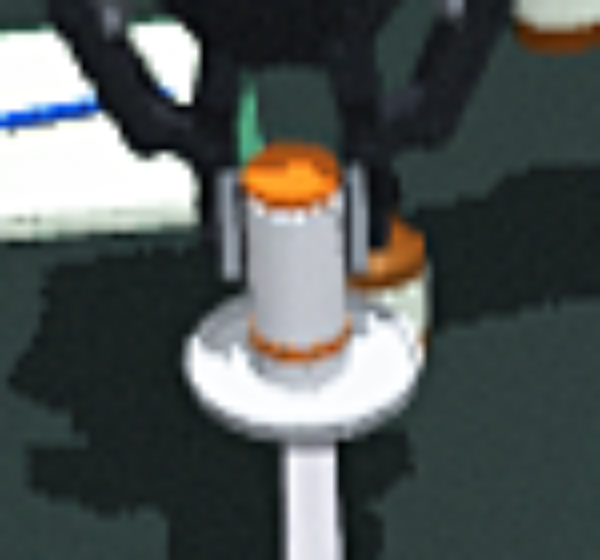

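Contact: the vertical load has gone from -2.3 N to 0, and the canister stands on the pan about centred. Releasing.

```bash
python3 -m creep '[[[60,0,0,0,0,0,0],[60,0,0,0,0,0,0],[60,0,0,0,0,0,0],[60,0,0,0,0,0,0],[60,0,0,0,0,0,0],[60,0,0,0,0,0,0],[60,0,0,0,0,0,0],[60,0,0,0,0,0,0],[60,0,0,0,0,0,0],[60,0,0,0,0,0,0],[60,0,0,0,0,0,0],[60,0,0,0,0,0,0]]]'
python3 -m creep '[[[60,0,0,0,0,0,0],[60,0,0,0,0,0,0],[60,0,0,0,0,0,0],[60,0,0,0,0,0,0],[60,0,0,0,0,0,0],[60,0,0,0,0,0,0],[60,0,0,0,0,0,0],[60,0,0,0,0,0,0]]]'
python3 -c "
from wells import *
p,d=cap('side','side5');pt,dt=cap('top','top5')
cv2.imwrite('pics/c5.png',np.hstack([cv2.resize(p[110:210,245:345,::-1],(400,400)),cv2.resize(pt[135:235,355:455,::-1],(400,400))]))
for n in('side4','side5'):
  D=np.load(n+'.npz');C=cloud('side',D['d'])
  rr=np.hypot(C[...,0]-.635,C[...,1]+.2155);A=C[(rr<.036)&(rr>.018)&(C[...,2]>.06)&(C[...,2]<.108)&(C[...,1]>-.215)]
  print(n,len(A),np.median(A,0))
D=np.load('side5.npz')
cyl('side',D,(.635,-.2155),.085,.13);cyl('top',np.load('top5.npz'),(.635,-.2155),.085,.13)
"
```

```text
time: 8.87
eef_pos: [0.6361, -0.2126, 0.1421]
eef_rot: [0.947, 1.254, -1.036]
ft_force: [-0.3, -0.1, -0.3]
opening: 0.0509
time: 9.53
eef_pos: [0.6361, -0.2126, 0.1421]
eef_rot: [0.947, 1.254, -1.036]
ft_force: [0.5, -0.5, 0.1]
opening: 0.0513
side4 180 [ 0.63058488 -0.19368267  0.09172088]
side5 141 [ 0.62922439 -0.19282975  0.07579894]
side 203 axis at z0 [ 0.6365 -0.2198] slopes [ 0.02  -0.101] rms 0.0014743087915642331 zrange 0.08554108196493852 0.1298899246619958
top 60 axis at z0 [ 0.6373 -0.2187] slopes [ 0.009 -0.102] rms 0.0006260427375659367 zrange 0.08534362463494183 0.1258096595545654
```

View pics/c5.png

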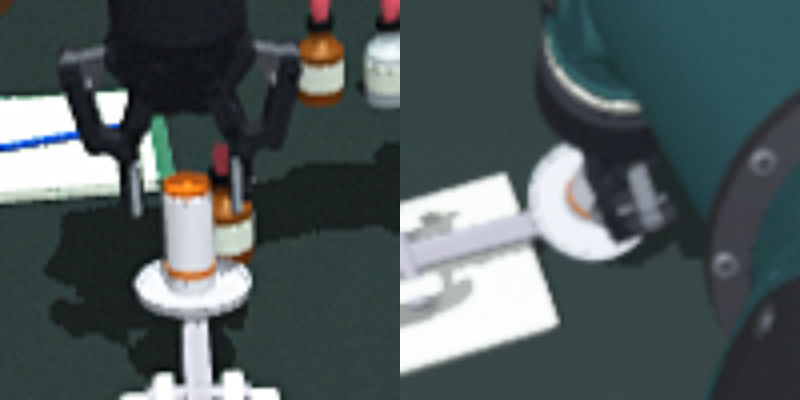

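The pan went down (0.0917 → 0.0758 m), so the canister is loaded and goes to red. I wait a little longer, then match the gripper to the pan-down tilt.

```bash
python3 -m creep '[[[60,0,0,0,0,0,0],[60,0,0,0,0,0,0],[60,0,0,0,0,0,0],[60,0,0,0,0,0,0],[60,0,0,0,0,0,0],[60,0,0,0,0,0.06,0],[60,0,0,0,0,0.06,0],[60,0,0,0,0,0.06,0],[60,0,0,0,0,0,0]]]'
python3 -c "
from wells import *
delta((.638,-.222,.1245),16,-.09)"
```

```text
time: 10.38
eef_pos: [0.6362, -0.217, 0.1416]
eef_rot: [1.062, 1.399, -0.971]
ft_force: [0.1, 0.1, -0.8]
opening: 0.0512
t10.38 pos [ 0.6362 -0.217   0.1416] ft [ 0.13  0.11 -0.8 ] op 0.0512
shift cm NOW frame [1.658 0.034 0.684] in TARGET frame [1.657 0.03  0.685]
turn [-0.0075  0.0006 -0.0008]
```

```bash
python3 -m creep '[[[60,0.4,0.03,0.2,-0.007,0,0],[60,0.5,0,0.28,0,0,0],[60,0.5,0,0.2,0,0,0],[60,0.2,0,0,0,0,0],[60,0,0,0,0,0,0],[60,0,0,0,0,0,0]]]'
python3 -c "
from wells import *
delta((.638,-.222,.1245),16,-.09)
p,d=cap('side','side6')
cyl('side',np.load('side6.npz'),(.637,-.2155),.085,.12)
"
```

```text
time: 10.88
eef_pos: [0.6377, -0.2168, 0.1253]
eef_rot: [1.052, 1.405, -0.961]
ft_force: [-0.1, -0.4, 0.4]
opening: 0.0514
t10.88 pos [ 0.6377 -0.2168  0.1253] ft [-0.12 -0.36  0.39] op 0.0514
shift cm NOW frame [ 0.036 -0.123  0.516] in TARGET frame [ 0.036 -0.12   0.516]
turn [ 0.0062 -0.0003  0.0005]
side 158 axis at z0 [ 0.6366 -0.22  ] slopes [ 0.025 -0.083] rms 0.0015151378386179613 zrange 0.08513795567686701 0.11970751322025772
```

```bash
python3 -m creep '[[[60,0.05,-0.1,0.25,0.006,0,0],[60,0,0,0.2,0,0,0],[60,0,0,0,0,0,0],[60,0,0,0,0,0,0]]]'
python3 -c "
from wells import *
delta((.638,-.222,.1245),16,-.09)
"
```

```text
time: 11.27
eef_pos: [0.6382, -0.2227, 0.1248]
eef_rot: [1.058, 1.401, -0.967]
ft_force: [0.1, 0.1, 0.1]
opening: 0.0513
t11.27 pos [ 0.6382 -0.2227  0.1248] ft [0.12 0.06 0.12] op 0.0513
shift cm NOW frame [ 0.041 -0.005 -0.067] in TARGET frame [ 0.041 -0.004 -0.067]
turn [-0.0015  0.0004 -0.0004]
```

```bash
python3 -m creep '[[[38,0,0,0,0,0,0],[38,0,0,0,0,0,0],[38,0,0,0,0,0,0]]]' 20
python3 -m creep '[[[10,-0.05,0,0,0,0,0],[10,-0.05,0,0,0,0,0],[10,-0.03,0,0,0,0,0]]]' 20
python3 -m creep '[[[10,-0.05,0,0,0,0,0],[10,-0.05,0,0,0,0,0]]]' 25
```

```text
time: 11.52
eef_pos: [0.6382, -0.2221, 0.1247]
eef_rot: [1.057, 1.402, -0.966]
ft_force: [-0.2, -0.5, -0.6]
opening: 0.0323
time: 11.77
eef_pos: [0.6384, -0.222, 0.126]
eef_rot: [1.058, 1.402, -0.966]
ft_force: [0.6, 0.2, -0.2]
opening: 0.0299
time: 11.93
eef_pos: [0.6383, -0.2221, 0.127]
eef_rot: [1.058, 1.402, -0.966]
ft_force: [0.7, 0.7, -0.8]
opening: 0.0295
```

```bash
python3 -m creep '[[[10,-0.3,0,0,0,0,0],[10,-0.8,0,0,0,0,0],[10,-1.5,0,0,0,0,0],[10,-2,0,0,0,0,0],[10,-2,0,0,0,0,0],[10,-1.5,0,0,0,0,0],[10,-0.8,0,0,0,-0.03,0],[10,-0.3,0,0,0,-0.03,0],[10,0,0,0,0,-0.03,0],[10,0,0,0,0,0,0],[10,0,0,0,0,0,0]]]' 40
python3 -c "
from wells import *
delta((.52,.338,.21),-5.7,0)
cap('side','side7')
p=np.load('side7.npz')['p'];cv2.imwrite('pics/c7.png',cv2.resize(p[60:240,220:380,::-1],(640,600),interpolation=2))
"
```

```text
time: 12.85
eef_pos: [0.6395, -0.2284, 0.2176]
eef_rot: [0.999, 1.331, -1.001]
ft_force: [0.5, -0.5, -2.4]
opening: 0.0289
t12.85 pos [ 0.6395 -0.2284  0.2176] ft [ 0.51 -0.5  -2.4 ] op 0.0289
shift cm NOW frame [  0.819   4.226 -57.728] in TARGET frame [  0.763 -17.515 -55.17 ]
turn [ 0.3805 -0.0007  0.0023]
```

View pics/c7.png

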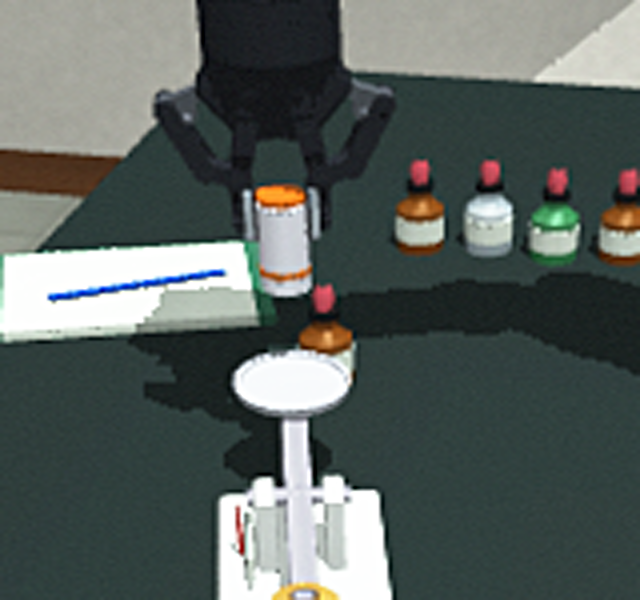

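```bash
python3 -m creep '[[[10,0,0.1,-1,0,0,0],[10,0,0.15,-2,0,0,0],[10,0,0.25,-3,0,0,0],[10,0,0.25,-3.5,0,0,0],[10,0,0.25,-3.5,0,0,0],[10,0,0.25,-3.5,0,0,0],[10,0,0.25,-3.5,0,0,0],[10,0,0.25,-3.5,0,0,0],[10,0,0.25,-3.5,0,0,0],[10,0,0.25,-3.5,0,0,0],[10,0,0.25,-3.5,0,0,0],[10,0,0.25,-3.5,0,0,0]]]' 40
python3 -m creep '[[[10,0,0.25,-3.5,0,0,0],[10,0,0.25,-3.5,0,0,0],[10,0,0.25,-3.5,0,0,0],[10,0,0.25,-3,0,0,0],[10,0,0.15,-2.5,0,0,0],[10,0,0.15,-1.8,0,0,0],[10,0,0.1,-1,0,0,0],[10,0,0.1,-0.5,0,0,0],[10,0,0,0,0,0,0]]]'
python3 -c "
from wells import *
delta((.52,.338,.15),-5.7,0)"
```

```text
time: 13.9
eef_pos: [0.5628, 0.1397, 0.2182]
eef_rot: [1.002, 1.329, -1.002]
ft_force: [0.9, -0.5, -2.1]
opening: 0.029
time: 14.65
eef_pos: [0.5249, 0.3283, 0.2183]
eef_rot: [1.001, 1.329, -1.001]
ft_force: [-0.2, 0.1, -2.4]
opening: 0.0296
t14.65 pos [0.5249 0.3283 0.2183] ft [-0.16  0.12 -2.37] op 0.0296
shift cm NOW frame [ 6.832 -0.203 -1.067] in TARGET frame [ 6.832 -0.587 -0.917]
turn [ 3.79e-01 -1.00e-04  4.00e-04]
```

```bash
python3 -m creep '[[[10,0.5,0,0,0.095,0,0],[10,1.2,0,0,0.095,0,0],[10,1.5,0,0,0.095,0,0],[10,1.5,0,0,0.094,0,0],[10,1.2,-0.3,-0.45,0,0,0],[10,0.9,-0.29,-0.47,0,0,0],[10,0,0,0,0,0,0],[10,0,0,0,0,0,0],[10,0,0,0,0,0,0]]]'
python3 -c "
from wells import *
delta((.52,.338,.15),-5.7,0)
cap('side','side8');cap('top','top8')
for n in('side','top'):
  cyl(n,np.load(n+'8.npz'),(.52,.338),.105,.135)
cv2.imwrite('pics/c8.png',np.hstack([cv2.resize(np.load(f)['p'][v:v+150,u:u+130,::-1],(390,450)) for f,u,v in(('side8.npz',215,300),('top8.npz',100,170))]))
"
```

```text
time: 15.4
eef_pos: [0.5208, 0.3376, 0.1512]
eef_rot: [1.283, 1.16, -1.281]
ft_force: [0.8, 0.1, -2.7]
opening: 0.0293
t15.40 pos [0.5208 0.3376 0.1512] ft [ 0.78  0.05 -2.71] op 0.0293
shift cm NOW frame [ 0.118 -0.084 -0.032] in TARGET frame [ 0.118 -0.083 -0.032]
turn [-0.0003 -0.0008 -0.0008]
side 226 axis at z0 [0.519  0.3358] slopes [-0.017 -0.005] rms 0.0005679054364396273 zrange 0.10525531131557818 0.1347520442657545
top 34 axis at z0 [0.5193 0.3369] slopes [0.034 0.011] rms 0.0005350911205348781 zrange 0.10509269846919021 0.13428124225748317
```

View pics/c8.png

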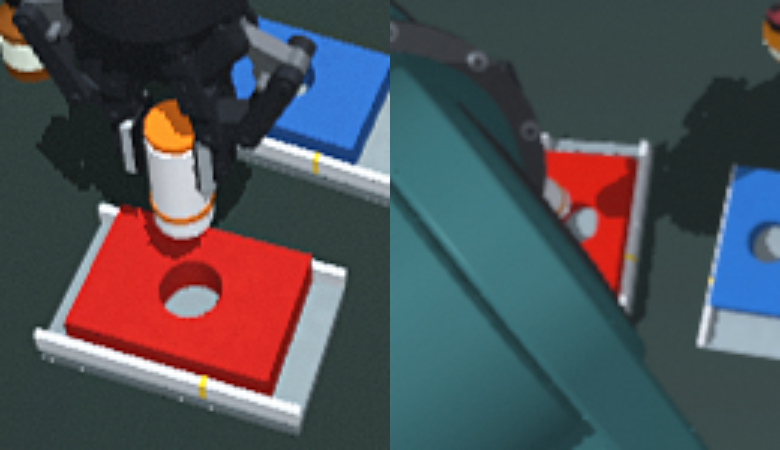

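```bash
python3 -m creep '[[[10,0.5,0,-0.13,0,0,0],[10,1,0,0,0,0,0],[10,1.2,0,0,0,0,0],[10,1.2,0,0,0,0,0],[10,1,0,0,0,0,0],[10,0.5,0,0,0,0,0],[10,0.3,0,0,0,0,0],[10,0,0,0,0,0,0],[10,0,0,0,0,0,0]]]'
python3 -c "
from wells import *
delta((.52,.3395,.08),-5.7,0)
p,d=cap('side','side9');cap('top','top9')
for n in('side','top'):  cyl(n,np.load(n+'9.npz'),(.52,.338),.045,.075)
cv2.imwrite('pics/c9.png',cv2.resize(p[340:450,215:345,::-1],(650,550),interpolation=2))"
```

```text
time: 16.25
eef_pos: [0.5206, 0.3388, 0.0935]
eef_rot: [1.283, 1.16, -1.283]
ft_force: [0.1, 0.8, -2.1]
opening: 0.0289
t16.25 pos [0.5206 0.3388 0.0935] ft [ 0.1   0.78 -2.05] op 0.0289
shift cm NOW frame [ 1.355 -0.064 -0.062] in TARGET frame [ 1.355 -0.064 -0.063]
turn [-0.0011 -0.0002 -0.0001]
side 198 axis at z0 [0.5185 0.3369] slopes [-0.005 -0.001] rms 0.0005929708016135275 zrange 0.04510997826121844 0.07480650424507919
top 45 axis at z0 [0.5199 0.3386] slopes [-0.009 -0.001] rms 0.0005610765601134426 zrange 0.045726386070264746 0.07266460276894889
```

View pics/c9.png

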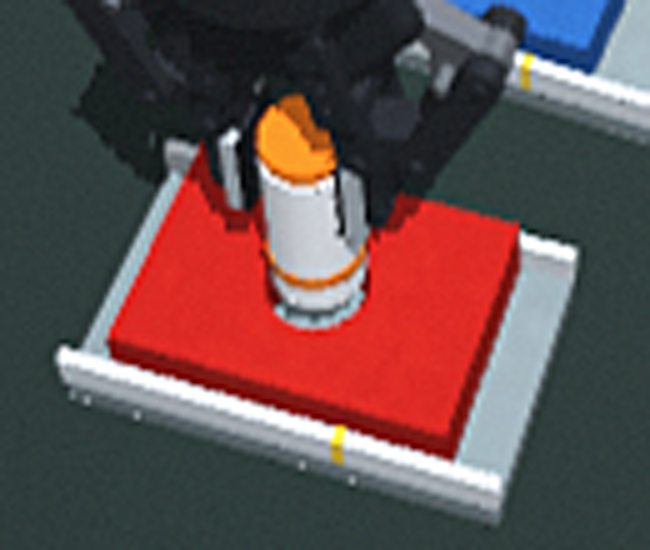

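```bash
python3 -m creep '[[[10,0.2,0.1,0,0,0,0],[10,0.2,0,0,0,0,0],[10,0,0,0,0,0,0]]]'
python3 -m creep '[[[10,0.1,0,0,0,0,0],[10,0.1,0,0,0,0,0],[10,0,0,0,0,0,0]]]'
python3 -m creep '[[[10,0.1,0,0,0,0,0],[10,0,0,0,0,0,0]]]'
python3 -m creep '[[[10,0.1,0,0,0,0,0],[10,0,0,0,0,0,0]]]'
```

```text
time: 16.6
eef_pos: [0.5215, 0.3383, 0.0895]
eef_rot: [1.283, 1.16, -1.283]
ft_force: [0.1, 0.3, -2.3]
opening: 0.029
time: 16.85
eef_pos: [0.5213, 0.3384, 0.0875]
eef_rot: [1.283, 1.16, -1.283]
ft_force: [-0.3, -0.0, -2.5]
opening: 0.0291
time: 17.02
eef_pos: [0.5214, 0.3384, 0.0864]
eef_rot: [1.283, 1.16, -1.283]
ft_force: [-0.7, 0.4, -2.0]
opening: 0.0291
time: 17.18
eef_pos: [0.5214, 0.3384, 0.0855]
eef_rot: [1.283, 1.16, -1.283]
ft_force: [0.4, 0.5, -2.5]
opening: 0.0289
```

```bash
python3 -m creep '[[[10,0.1,0,0,0,0,0],[10,0.05,0,0,0,0,0],[10,0,0,0,0,0,0]]]'
python3 -m creep '[[[10,0.1,0,0,0,0,0],[10,0,0,0,0,0,0]]]'
python3 -m creep '[[[10,0.1,0,0,0,0,0],[10,0,0,0,0,0,0]]]'
```

```text
time: 17.43
eef_pos: [0.5214, 0.3385, 0.084]
eef_rot: [1.283, 1.16, -1.283]
ft_force: [0.8, 0.2, -2.3]
opening: 0.029
time: 17.6
eef_pos: [0.5214, 0.3385, 0.083]
eef_rot: [1.283, 1.16, -1.283]
ft_force: [0.1, -0.5, -2.6]
opening: 0.0286
time: 17.77
eef_pos: [0.5214, 0.3385, 0.082]
eef_rot: [1.283, 1.16, -1.283]
ft_force: [0.6, -0.4, -3.0]
opening: 0.0292
```

The foot is below the collar's top with no contact force, so it has entered the well cleanly. I continue in small steps.

```bash
python3 -m creep '[[[10,0.15,0,0,0,0,0],[10,0.15,0,0,0,0,0],[10,0,0,0,0,0,0]]]'
python3 -m creep '[[[10,0.15,0,0,0,0,0],[10,0.15,0,0,0,0,0],[10,0,0,0,0,0,0]]]'
python3 -m creep '[[[10,0.15,0,0,0,0,0],[10,0.15,0,0,0,0,0],[10,0,0,0,0,0,0]]]'
python3 -m creep '[[[10,0.15,0,0,0,0,0],[10,0.15,0,0,0,0,0],[10,0,0,0,0,0,0]]]'
```

```text
time: 18.02
eef_pos: [0.5213, 0.3383, 0.0788]
eef_rot: [1.282, 1.16, -1.283]
ft_force: [0.6, 0.1, -2.2]
opening: 0.029
time: 18.27
eef_pos: [0.5213, 0.3384, 0.0758]
eef_rot: [1.283, 1.16, -1.283]
ft_force: [0.1, 1.0, -2.3]
opening: 0.0295
time: 18.52
eef_pos: [0.5213, 0.3384, 0.0728]
eef_rot: [1.283, 1.16, -1.283]
ft_force: [0.8, -1.0, -2.7]
opening: 0.0293
time: 18.77
eef_pos: [0.5213, 0.3384, 0.0698]
eef_rot: [1.282, 1.16, -1.283]
ft_force: [-0.1, 0.2, -1.6]
opening: 0.0289
```

Floor expected at TCP ≈ 0.061–0.063.

```bash
python3 -m creep '[[[10,0.15,0,0,0,0,0],[10,0.15,0,0,0,0,0],[10,0,0,0,0,0,0]]]'
python3 -m creep '[[[10,0.1,0,0,0,0,0],[10,0.1,0,0,0,0,0],[10,0,0,0,0,0,0]]]'
python3 -m creep '[[[10,0.1,0,0,0,0,0],[10,0,0,0,0,0,0]]]'
python3 -m creep '[[[10,0.1,0,0,0,0,0],[10,0,0,0,0,0,0]]]'
```

```text
time: 19.02
eef_pos: [0.5213, 0.3384, 0.0668]
eef_rot: [1.283, 1.16, -1.283]
ft_force: [-0.9, 0.3, -2.5]
opening: 0.0291
time: 19.27
eef_pos: [0.5214, 0.3384, 0.0649]
eef_rot: [1.283, 1.16, -1.283]
ft_force: [-0.5, 0.0, -2.3]
opening: 0.0293
time: 19.43
eef_pos: [0.5214, 0.3385, 0.064]
eef_rot: [1.283, 1.16, -1.283]
ft_force: [-0.5, -0.0, -2.8]
opening: 0.0293
time: 19.6
eef_pos: [0.5214, 0.3385, 0.063]
eef_rot: [1.283, 1.16, -1.283]
ft_force: [0.2, 0.5, -2.8]
opening: 0.0293
```

```bash
python3 -m creep '[[[10,0.1,0,0,0,0,0],[10,0,0,0,0,0,0]]]'
python3 -m creep '[[[10,0.1,0,0,0,0,0],[10,0,0,0,0,0,0]]]'
```

```text
time: 19.77
eef_pos: [0.5215, 0.3385, 0.062]
eef_rot: [1.283, 1.16, -1.283]
ft_force: [1.0, -0.6, -2.2]
opening: 0.0291
time: 19.93
eef_pos: [0.5216, 0.3386, 0.0619]
eef_rot: [1.283, 1.159, -1.283]
ft_force: [-0.7, -2.3, 3.6]
opening: 0.0293
```

The floor is felt at TCP 0.062 (contact about 6 N), as expected. Releasing and retreating.

```bash
python3 -m creep '[[[60,0,0,0,0,0,0],[60,0,0,0,0,0,0],[60,0,0,0,0,0,0],[60,0,0,0,0,0,0],[60,0,0,0,0,0,0],[60,0,0,0,0,0,0]]]'
python3 -m creep '[[[60,-0.5,0,0,0,0,0],[60,-1.2,0,0,0,0,0],[60,-2,0,0,0,0,0],[60,-2.5,0,0,0,0,0],[60,-2.5,0,0,0,0,0],[60,-2.5,0,0,0,0,0],[60,-2,0,0,0,0,0],[60,-1,0,0,0,0,0],[60,0,0,0,0,0,0],[60,0,0,0,0,0,0],[60,0,0,0,0,0,0]]]'
python3 -c "
from wells import *
p,d=cap('side','side10');pt,dt=cap('top','top10')
for n in('side','top'):  cyl(n,np.load(n+'10.npz'),(.52,.338),.042,.075)
C=cloud('side',d);m=(np.hypot(C[...,0]-.52,C[...,1]-.338)<.012)&(C[...,2]>.05)&(C[...,2]<.12);A=C[m];print('cap z',np.percentile(A[:,2],[50,80,95]))
cv2.imwrite('pics/c10.png',np.hstack([cv2.resize(p[340:450,215:345,::-1],(400,340)),cv2.resize(pt[200:290,110:215,::-1],(400,340))]))"
```

```text
time: 20.43
eef_pos: [0.5215, 0.3386, 0.0611]
eef_rot: [1.283, 1.16, -1.283]
ft_force: [-0.4, 0.4, -0.2]
opening: 0.0516
time: 21.35
eef_pos: [0.5207, 0.3378, 0.202]
eef_rot: [1.281, 1.16, -1.285]
ft_force: [0.4, 0.3, -0.4]
opening: 0.0512
side 237 axis at z0 [0.5196 0.3368] slopes [ 0.005 -0.001] rms 0.0005512016167791241 zrange 0.04207220166003966 0.07489299902019043
top 74 axis at z0 [0.5203 0.3386] slopes [ 0.018 -0.013] rms 0.0026666008726464008 zrange 0.04200171429464076 0.07492097447577074
cap z [0.08166991 0.08255137 0.08331937]
```

View pics/c10.png

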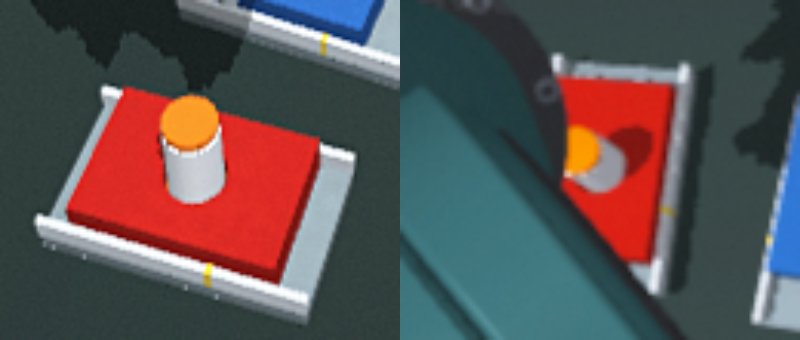

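The canister stands upright in the red well with its band hidden. The cap is at z = 0.082, which is 12 + 70 mm, so it is fully home. The gripper is clear. Handing in.

```bash
python3 -c "
from bench import robot
robot.sign_off()"
```

```text
the job is handed in; nothing more can be done
```

The canister is loaded, and it now stands upright and fully home in the red station's well. I handed the job in at about 21.5 s; no verdict is reported.

- **Weighing:** I set the canister on the pan and let go. The pan dropped from about 92 mm to 76 mm and stayed down for over a second. The wrist had also felt about 2.3 N while carrying it, which fits a loaded canister.
- **Seating:** It entered the red well on the first try with no contact force and touched the floor with about 6 N. I then released it and moved up clear.
- **Last checks:** The cap top is at 82 mm, exactly 12 + 70 mm. The side camera shows the axis within about 0.005 rad of vertical, and the gripper reads no load.
- **Disagreements:** The top camera's final fit was poor, because the arm hid most of the canister (slope 0.02, rms 2.7 mm). The two cameras also differed by 1 to 2 mm on position throughout.
- **Not re-measured:** I did not measure the dropper bottles and the dish again at the end. The arm was never near them at their height, and no unexpected force showed.

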